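# Flip the ratchet and clamp the tube for welding

### The job

Clamp the square tube between the sliding jaw and the fixed stop of the ratchet clamp, ready for tacking. The ratchet's little selector lever is thrown to the loosening side: push it fully over to the tightening side, then work the ratchet handle clockwise (seen from above) until the jaw bites and the push at the middle of the grip has risen to about 13 N - stop there, beyond 20 N the thin tube is dented - and let go with the tube held firmly. Use the handle only, never the jaw or the hex spindle; do not force the selector lever beyond its stop, and leave the other tools alone.

Things in the scene. Friction and masses are not known exactly. Their poses are not given: they have to be found in the camera images.
- spindle: Steel ratchet wheel (64 mm across, 16 teeth, 52 to 62 mm high) with a hex spindle head 80 mm high, on a grey clamp plate with a blue housing. Origin: on the vertical spindle axis at table height. It turns only when the pawl drives it and stays where left (0.55 N m friction); 1 rad clockwise closes the jaw by 8 mm, and 5 to 12 mm are needed
- handle (a joint): Handle swing about the spindle axis, rad, stops at -1 and 1, growing clockwise from above (tightening); at 0 it points straight away from the clamp, square to the jaw travel. Friction 2 N at the grip, stays put. Set to tighten: clockwise up to 0.4 rad is free play, then it drives at 6 N, and about 7 N m/rad stiffer once the tube is nipped; anticlockwise it clicks freely, so several strokes are possible
- handle_grip (a point): Middle of the handle's black round grip: 22 mm diameter, level, pointing out from the spindle axis, running from 94 to 182 mm from it. This point is 140 mm from the axis and 70 mm above the table. Swung over the stop or the tube, there are 8 mm free below the grip's underside to the stop's bolt heads, 17 mm to the tube. Site x axis: outwards along the handle
- selector (a joint): Angle of the selector lever on top of the handle's head, rad: stops at -0.35 (loosening; found within 0.15 of it) and 0.35 (tightening); 0 points outwards along the handle, positive is clockwise seen from above. It needs about 3 to 4 N at its tab and stays where it is left; from its stop on, pushing swings the whole handle (at 4 N and more)
- selector_tip (a point): Upright round steel tab at the end of the selector lever: 10 mm diameter, spanning 84 to 110 mm above the table; this point is on its axis, 100 mm high. The tab is 30 mm out from the lever's pivot, which is on the handle's centre line 44 mm from the spindle axis. The handle below reaches 81 mm high
- jaw: Sliding steel jaw, a block 70 mm wide and 14 to 44 mm above the table. Origin: on the spindle axis at table height as found, moving with the jaw along the body's +y, its closing direction; its face lies 72 mm from the origin along +y
- tube: Loose thin-walled aluminium square tube 30 x 30 mm, 100 mm long (along its x), lying on the 12 mm thick clamp plate between jaw and stop with a few mm of play. Origin: centre of its underside
- anvil: Fixed dark steel stop block, 80 x 24 mm, top 46 mm (its two bolt heads 50 mm) above the table. Origin: bottom edge of the face towards the jaw, mid-width
- hammer: Loose hammer, bystander
- spanner: Loose spanner, bystander
- offcut: Loose piece of dark angle steel 110 mm long, bystander
There are look-alikes about, which are no part of the job. Of the things that look like the tube, the largest one is meant.

How it is judged (in metres and radians):
On the way, in this order (a step that is already met when the one before it is completed fails the run):
1. the selector lever is thrown over to the tightening side (value of joint selector above 0.15 rad), for 0.2 s.
2. the jaw presses the tube with over 45 N (contact force between jaw and tube above 45 N), for 0.05 s.
At the end, for the whole second after the job is handed in: The tube is gripped between jaw and stop (over 25 N on each after the handle is let go, having been over 45 N while tightening), at rest (under 20 mm/s), the selector on the tightening side (over 0.15 rad), and the robot clear (contact force between each of jaw, anvil and tube above 25 N and value of joint selector above 0.15 rad and linear speed of tube below 0.02 m/s); the robot touches nothing.
It fails at once if the tube is dented: the jaw presses it with more than 280 N (contact force between jaw and tube above 280 N).
It fails at once if the selector lever is forced with more than 16 N (contact force between any of the fingers, the arm and selector above 16 N).
It fails at once if the robot moves the jaw or the spindle directly (more than 5 N) (contact force between any of the fingers, the arm and jaw above 5 N or contact force between any of the fingers, the arm and spindle above 5 N).
It fails at once if a bystander tool is moved more than 20 mm (distance of any of hammer, spanner, offcut from where it was at the start of the episode above 0.02 m).
It also fails if it takes over 72 s, if anything falls off the work surface, if the arm or the gripper's body presses on something with over 40 N, if the wrist force passes 120 N, or if a joint passes its speed limit or range.

### The arm

A 7-joint arm with a two-finger parallel gripper is mounted at the origin on the work surface. World frame = base frame: x ahead of the robot, y to its left, z up, the work surface at z = 0. Lengths are in m, angles in degrees, forces in N, time in s.
With the tool pointing down it reaches from about 0.4 to 0.875 m from the base axis. Payload 6.5 kg.
Tool frame: the origin (TCP) lies midway between the tips of the shut fingers; the grasp point (between the pads) lies 19 mm behind it; z points along the fingers, y is the line along which they close (so a half turn about z gives the same grasp; the last joint's range is limited). The gripper opens to 85 mm and grips with 20 to 120 N. Pads are 22 mm wide; open, the fingers measure 114 mm over their backs; the gripper's body (76 mm by 85 mm) begins 54 mm behind the grasp point. The pads swing forward as they close: fully open they stand 13 mm farther back than shut.
Start: joints at [66.394, 30.733, -0.252, 88.115, 0.149, 61.152, -4.079], TCP at [0.22, -0.612, 0.231] pointing down, gripper open.
Joint ranges: [-154.64, 154.64], [-21.42, 123.67], [-72.66, 72.17], [13.99, 137.28], [-74.86, 254.86], [10.95, 109.41], [-158.01, 158.01]. Speed limits (degrees/s): [136.94, 136.94, 180, 180, 180, 180, 180].

### API

Orientations are given as [roll, pitch, yaw] about the fixed x, y, z axes, in that order (R = Rz(yaw) Ry(pitch) Rx(roll)).
In Python, from plant import r gives the robot as it stands.
- The arm moves only by the tool carry_out, never from a script. Its argument "targets" is a list of rows, each an object with "offset": the shift along the tool's x, y, z normalised to -1 to 1, where 1 is 0.3 m, a list of three; "yaw": the turn about the tool's z normalised to -1 to 1, where 1 is pi rad. A call has 1 to 10 rows; each row is the pose to reach, as a shift and turn from the pose commanded when the call began, along the tool's axes at that moment, turning the shorter way round; what a row does not reach only later rows make up. A row lasts 1/12 s, in which the tool goes at most 41.7 mm and 7.16 degrees, less where a joint would pass 70% of its speed; a pose out of reach is approached as far as the arm can. A call with a number of a shift or a turn outside -1 to 1 is refused whole. A call with a gripper value outside its range is refused whole. "fingers" is the opening, from 0 (shut) to 1 (fully open), set as the call begins (left out, the last holds). The fingers move at their own pace and stop on an object; "squeeze" is the grip in N (left out, the last holds). Time passes only in rows, so rows that repeat a pose let the fingers close. It gives the time, the measured TCP pose, the force, the opening and the grip force at its end, in the units of the state.
- r.sense(): the state, without advancing time (a new reading comes with each control period).
- r.capture(name): name is "scene" or "side" or "wrist"; returns the picture (480x640x3 uint8, red, green, blue); there is no depth.
- r.camera_info(name): a dict with "K" (3x3 intrinsics, pixels), "xyz" and "rotation" of the camera in the world. Camera axes: x right, y down, z forward; pixel columns grow to the right and rows downward; lengths in m; the calibration is good to about 2 mm. The wrist camera is an equidistant fisheye: a pixel r from the principal point sees the ray r / f radians off the axis. A picture is of the moment at which its call begins: read the wrist's pose just before it. camera_info takes no time and is no camera call; for the wrist camera it gives the pose at the moment of the call.
- r.job_done(): hands the job in; it is judged then, once.
Trained networks look in the newest picture that a camera, given by its name, has taken for a name from the list of things; names that differ only in an ending like _2 or _b are one class to them, and where a whole thing is asked for, a point or a joint stands for the part that bears it (a point fixed in the world has none). Each returns a list of dicts, best first, with "conf" (0 to 1); they miss things now and then, are a little off and sometimes report something else, mostly with a low value. They report only what shows in the picture. A call takes as long as a camera call. They do not tell look-alikes from the thing itself.
- r.find_in(camera, name): "box" ([left, top, right, bottom] in pixels, round what is visible of it).
- r.place_of(camera, name): "position" ([row, column] in pixels: a listed point, or the origin of a listed thing).
The state is a dict: "t": time; "joints": joint angles; "joint_vel": joint speeds; "effort": joint torques, N m; "tcp_pos": TCP position; "tcp_rot": TCP orientation; "ft_force": force on the tool from outside, world axes, zero at the start; "ft_torque": the same for the moment, N m; "width": finger opening in m; "grasp_force": force on a finger pad.
Only numpy, scipy, OpenCV 4.12 (cv2) and the standard library are available. Lean on these libraries where they do the work, as an engineer would, in place of code of your own. Each camera call takes 0.05 s, during which the arm holds its last target. There are 200 camera calls.

## Working session

There is one attempt and no reset: what is moved stays moved. The work goes in short steps, Python scripts to look and compute and a tool call to move; the robot and the scene stay as the last step left them, time stands still between calls to the robot, and variables do not carry over. Pictures are saved under pics/ and viewed, at most 10 in all, crops included, and the job is handed in when it is done.

Besides the shell and the picture viewer there is one more tool, called after "Request:" as name([rows], argument=value, ...), one row to a line, values as JSON. carry_out: Moves the arm, as the interface text tells. Scaled input: -1 to 1 covers 0.3 m each way for a shift and pi rad each way for a turn. Its arguments: {"type":"object","properties":{"targets":{"type":"array"},"fingers":{"type":"number"},"squeeze":{"type":"number"}},"required":["targets"]}

```bash
mkdir -p pics; ls; cat > h.py <<'E'
import numpy as np, cv2
from plant import r
def ray(cam,row,col):
    c=r.camera_info(cam);K=np.array(c["K"]);R=np.array(c["rotation"])
    x=(col-K[0,2])/K[0,0];y=(row-K[1,2])/K[1,1]
    if cam=="wrist":
        a=np.hypot(x,y);s=np.sin(a)/max(a,1e-9);d=np.array([x*s,y*s,np.cos(a)])
    else: d=np.array([x,y,1.])
    return np.array(c["xyz"]),R@(d/np.linalg.norm(d))
def atz(cam,row,col,z):
    o,d=ray(cam,row,col);return o+d*(z-o[2])/d[2]
def snap(cam,name):
    im=r.capture(cam);cv2.imwrite(f"pics/{name}.png",im[:,:,::-1]);return im
E
python3 - <<'E'
from h import *
np.set_printoptions(precision=3,suppress=True)
Z=dict(spindle=0,handle_grip=.07,selector_tip=.1,jaw=0,tube=.012,anvil=0,hammer=.01,spanner=.01,offcut=.01)
for cam in ("scene","side"):
    snap(cam,cam+"0")
    c=r.camera_info(cam);print(cam,c["xyz"])
    for n,z in Z.items():
        for d in r.place_of(cam,n)[:3]:
            print(n,round(d["conf"],2),d["position"],atz(cam,*d["position"],z))
print(r.sense()["t"], r.sense()["tcp_rot"])
E
```

```text
pics
scene [1.115 0.344 1.185]Traceback (most recent call last):
  File "<stdin>", line 9, in <module>
  File "h.py", line 11, in atz
    o,d=ray(cam,row,col);return o+d*(z-o[2])/d[2]
                                             ~^^^
IndexError: invalid index to scalar variable.
```

```bash
python3 - <<'E'
from h import *
print(r.camera_info("scene"))
E
sed -i 's/R=np.array(c\["rotation"\])/R=Rot(c["rotation"])/' h.py
cat >> h.py <<'E'
def Rot(a):
    from scipy.spatial.transform import Rotation as S
    a=np.array(a,float)
    return a if a.shape==(3,3) else (S.from_euler("xyz",a,degrees=True) if a.shape==(3,) else S.from_quat(a)).as_matrix()
E
cat > m.py <<'E'
from h import *
np.set_printoptions(precision=3,suppress=True)
Z=dict(spindle=0,handle_grip=.07,selector_tip=.1,jaw=0,tube=.012,anvil=0,hammer=.01,spanner=.01,offcut=.01)
for cam in ("scene","side"):
    snap(cam,cam+"0")
    c=r.camera_info(cam);print(cam,c["xyz"])
    for n,z in Z.items():
        for d in r.place_of(cam,n)[:3]:
            print(n,round(d["conf"],2),d["position"],atz(cam,*d["position"],z))
print(r.sense()["t"], r.sense()["tcp_rot"])
E
python3 m.py
```

```text
{'K': array([[617.67634635,   0.        , 299.80179895],
       [  0.        , 617.67634635, 244.68938958],
       [  0.        ,   0.        ,   1.        ]]), 'xyz': array([1.11454552, 0.3436465 , 1.18529889]), 'rotation': array([-1.46581547e+02,  6.83402347e-02,  1.22445079e+02])}
scene [1.115 0.344 1.185]
spindle 0.64 [279.7, 343.1] [0.482 0.054 0.   ]
handle_grip 0.82 [312.4, 363.8] [0.563 0.144 0.07 ]
handle_grip 0.55 [278.4, 362.8] [0.495 0.104 0.07 ]
selector_tip 0.62 [280.5, 362.5] [0.516 0.112 0.1  ]
tube 0.95 [278.0, 382.6] [0.438 0.128 0.012]
tube 0.6 [312.3, 459.0] [0.426 0.305 0.012]
tube 0.22 [233.6, 140.8] [ 0.632 -0.399  0.012]
anvil 0.89 [283.5, 394.0] [0.43  0.153 0.   ]
hammer 0.92 [402.3, 436.0] [0.629 0.348 0.01 ]
hammer 0.68 [279.2, 362.0] [0.464 0.091 0.01 ]
hammer 0.57 [283.0, 392.9] [0.436 0.152 0.01 ]
spanner 0.93 [187.0, 209.2] [ 0.437 -0.35   0.01 ]
offcut 0.8 [234.0, 138.0] [ 0.636 -0.405  0.01 ]
side [0.446 0.9   0.652]
spindle 0.72 [291.6, 318.4] [0.471 0.052 0.   ]
handle_grip 0.75 [292.0, 265.2] [0.565 0.147 0.07 ]
selector_tip 0.57 [266.7, 293.9] [0.515 0.107 0.1  ]
jaw 0.82 [292.4, 316.5] [0.474 0.054 0.   ]
tube 0.93 [341.5, 404.5] [0.313 0.208 0.012]
tube 0.87 [312.8, 338.2] [0.431 0.132 0.012]
tube 0.72 [384.3, 344.2] [0.422 0.31  0.012]
anvil 0.61 [322.9, 334.0] [0.438 0.148 0.   ]
hammer 0.81 [405.6, 214.5] [0.623 0.357 0.01 ]
hammer 0.15 [267.5, 294.6] [ 0.524 -0.019  0.01 ]
offcut 0.66 [190.5, 265.2] [ 0.631 -0.39   0.01 ]
1.1 [-180.       0.003   19.815]
```

View pics/scene0.png

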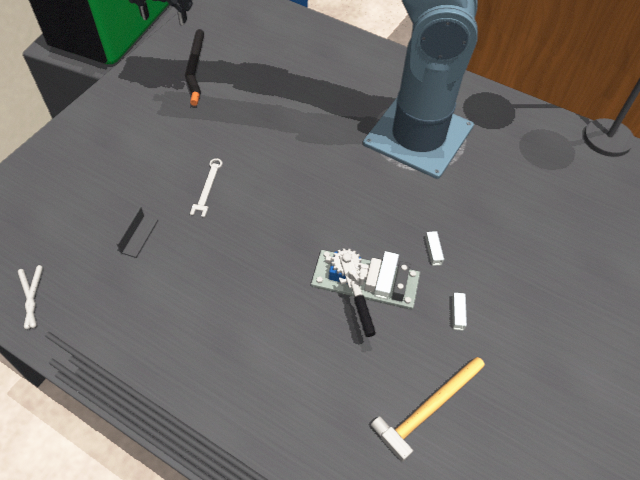

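View pics/side0.png

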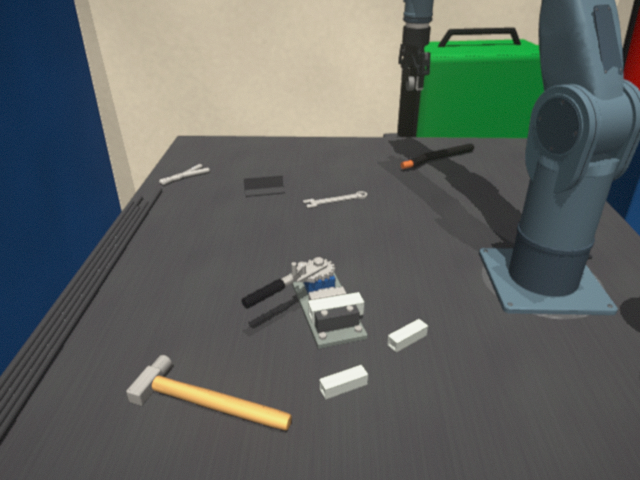

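```bash
cat >> h.py <<'E'
def go(x,y,z,yaw,ref=None):
    "normalised shift/turn from the present pose to a world TCP pose"
    s=r.sense();R=Rot(s["tcp_rot"]);d=R.T@(np.array([x,y,z])-s["tcp_pos"])/.3
    w=-((yaw-s["tcp_rot"][2]+180)%360-180)/180
    return np.round(d,4).tolist(),round(w,4),"rows",round(max(np.linalg.norm(d)*.3/.0417,abs(w)*180/7.16),1)
E
python3 -c "
from h import *
print(go(.42,-.35,.25,19.8)); print(r.camera_info('wrist'))"
```

```text
([0.9218, -0.5945, -0.0624], np.float64(0.0001), 'rows', np.float64(7.9))
{'K': array([[371.64829954,   0.        , 317.83610088],
       [  0.        , 371.64829954, 238.63176924],
       [  0.        ,   0.        ,   1.        ]]), 'xyz': array([ 0.29392373, -0.58370252,  0.37443237]), 'rotation': array([ 1.62173585e+02, -3.51283017e-02, -7.01784000e+01])}
```

Request:
carry_out([
  {"offset":[0.92,-0.59,-0.06],"yaw":0},
  {"offset":[0.92,-0.59,-0.06],"yaw":0},
  {"offset":[0.92,-0.59,-0.06],"yaw":0},
  {"offset":[0.92,-0.59,-0.06],"yaw":0},
  {"offset":[0.92,-0.59,-0.06],"yaw":0},
  {"offset":[0.92,-0.59,-0.06],"yaw":0},
  {"offset":[0.92,-0.59,-0.06],"yaw":0},
  {"offset":[0.92,-0.59,-0.06],"yaw":0},
  {"offset":[0.92,-0.59,-0.06],"yaw":0},
], fingers=0)

```text
t: 1.85
tcp_pos: [0.4262, -0.3436, 0.2501]
tcp_rot: [-179.9, -0.3, 20.5]
ft_force: [0.9, 0.4, 0.3]
width: -0.0
grasp_force: 0.0
```

```bash
python3 -c "
from h import *
s=r.sense();print(s['t'],s['joints'],s['tcp_pos'],s['tcp_rot'],s['ft_force']); print(go(.5,-.06,.28,45))"
```

```text
1.85 [ 39.83304898  19.73851943  -6.89535889 102.49943637   2.41131542
  57.82106272 -37.4525837 ] [ 0.42624613 -0.34357742  0.25006168] [-179.91016486   -0.28493215   20.48900567] [0.93922038 0.42265765 0.32462734]
([0.5616, -0.7996, -0.0957], np.float64(-0.1362), 'rows', np.float64(7.1))
```

```bash
python3 -c "
from h import *
print(go(.47,.08,.25,45))"
```

```text
([0.6308, -1.2715, 0.0053], np.float64(-0.1362), 'rows', np.float64(10.2))
```

Request:
carry_out([
  {"offset":[0.55,-0.98,0],"yaw":-0.136},
  {"offset":[0.55,-0.98,0],"yaw":-0.136},
  {"offset":[0.55,-0.98,0],"yaw":-0.136},
  {"offset":[0.55,-0.98,0],"yaw":-0.136},
  {"offset":[0.55,-0.98,0],"yaw":-0.136},
  {"offset":[0.55,-0.98,0],"yaw":-0.136},
  {"offset":[0.55,-0.98,0],"yaw":-0.136},
  {"offset":[0.55,-0.98,0],"yaw":-0.136},
  {"offset":[0.55,-0.98,0],"yaw":-0.136},
  {"offset":[0.55,-0.98,0],"yaw":-0.136},
])

```text
t: 2.68
tcp_pos: [0.4759, -0.016, 0.2496]
tcp_rot: [-180.0, -0.1, 44.6]
ft_force: [-0.2, -0.9, -0.0]
width: -0.0001
grasp_force: 0.0
```

```bash
python3 - <<'E'
from h import *
np.set_printoptions(precision=4,suppress=True)
s=r.sense();print(s['t'],s['joints'],s['tcp_pos'],s['tcp_rot'],s['ft_force'])
snap('wrist','w1')
for n,z in dict(spindle=0,handle_grip=.07,selector_tip=.1,jaw=0,tube=.012,anvil=0).items():
    for d in r.place_of('wrist',n)[:2]: print(n,round(d['conf'],2),d['position'],atz('wrist',*d['position'],z))
print(go(.485,.145,.15,45))
E
```

```text
2.6833 [ 15.7183  13.8933 -22.1799 111.5408   6.2447  55.6708 -54.7626] [ 0.4759 -0.016   0.2496] [-179.9922   -0.0656   44.6376] [-0.1869 -0.9361 -0.0298]
spindle 0.62 [156.2, 268.2] [0.47  0.049 0.   ]
handle_grip 0.86 [7.5, 260.4] [0.5724 0.1435 0.07  ]
selector_tip 0.82 [79.8, 239.0] [0.5145 0.1038 0.1   ]
tube 0.82 [180.5, 95.0] [0.3135 0.1865 0.012 ]
tube 0.8 [49.5, 91.9] [0.427  0.2915 0.012 ]
anvil 0.62 [113.8, 174.5] [0.4347 0.1586 0.    ]
([0.4068, -0.3733, 0.3306], np.float64(-0.0047), 'rows', np.float64(4.6))
```

View pics/w1.png

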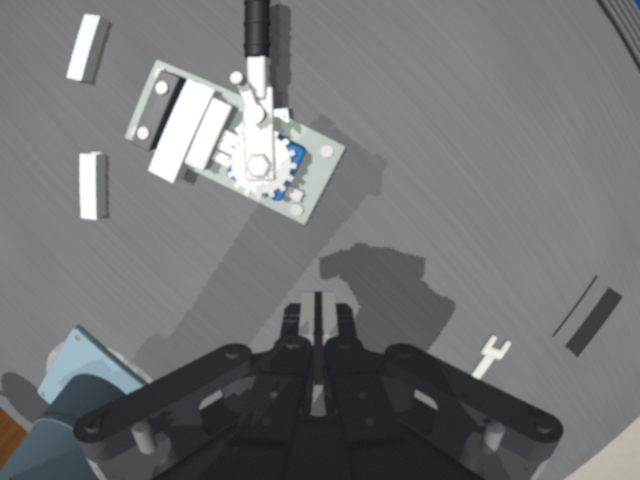

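Request:
carry_out([
  {"offset":[0.385,-0.32,0.33],"yaw":0},
  {"offset":[0.385,-0.32,0.33],"yaw":0},
  {"offset":[0.385,-0.32,0.33],"yaw":0},
  {"offset":[0.385,-0.32,0.33],"yaw":0},
  {"offset":[0.385,-0.32,0.33],"yaw":0},
  {"offset":[0.385,-0.32,0.33],"yaw":0},
  {"offset":[0.385,-0.32,0.33],"yaw":0},
])

```text
t: 3.62
tcp_pos: [0.491, 0.13, 0.1499]
tcp_rot: [-180.0, 0.1, 44.3]
ft_force: [0.2, -1.0, -0.3]
width: 0.0001
grasp_force: 0.0
```

```bash
python3 - <<'E'
from h import *
np.set_printoptions(precision=4,suppress=True)
s=r.sense();print(s['t'],s['tcp_pos'],s['tcp_rot'],s['ft_force'])
snap('wrist','w2')
for n,z in dict(spindle=0,handle_grip=.07,selector_tip=.1,anvil=0).items():
    for d in r.place_of('wrist',n)[:2]: print(n,round(d['conf'],2),d['position'],atz('wrist',*d['position'],z))
E
```

```text
3.6167 [0.491  0.13   0.1499] [-179.9745    0.0747   44.3202] [ 0.1846 -1.0011 -0.2992]
spindle 0.68 [296.9, 364.9] [0.4704 0.0504 0.    ]
handle_grip 0.9 [136.6, 385.0] [0.571  0.1499 0.07  ]
selector_tip 0.71 [265.8, 375.8] [0.5146 0.1059 0.1   ]
anvil 0.7 [246.1, 248.0] [0.4344 0.1565 0.    ]
```

View pics/w2.png

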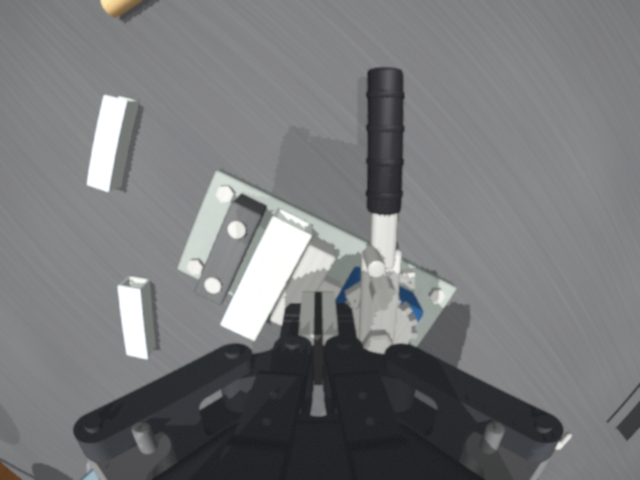

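Request:
carry_out([
  {"offset":[0,0,0.1],"yaw":0},
  {"offset":[0,0,0.193],"yaw":0},
  {"offset":[0,0,0.193],"yaw":0},
  {"offset":[0,0,0.193],"yaw":0},
  {"offset":[0,0.015,0.193],"yaw":0},
  {"offset":[0,0.03,0.193],"yaw":0},
  {"offset":[0,0.04,0.193],"yaw":0},
  {"offset":[0,0.05,0.193],"yaw":0},
  {"offset":[0,0.06,0.193],"yaw":0},
  {"offset":[0,0.06,0.193],"yaw":0},
])

```text
t: 4.7
tcp_pos: [0.5048, 0.1184, 0.0932]
tcp_rot: [180.0, -0.1, 44.3]
ft_force: [-1.2, 2.3, 2.1]
width: 0.0001
grasp_force: 1.2
```

Request:
carry_out([
  {"offset":[0,0.007,0],"yaw":0},
  {"offset":[0,0.014,0],"yaw":0},
  {"offset":[0,0.021,0],"yaw":0},
  {"offset":[0,0.028,0],"yaw":0},
  {"offset":[0,0.035,0],"yaw":0},
  {"offset":[0,0.042,0],"yaw":0},
  {"offset":[0,0.048,0],"yaw":0},
  {"offset":[0,0.053,0],"yaw":0},
  {"offset":[0,0.053,0],"yaw":0},
])

```text
t: 5.45
tcp_pos: [0.515, 0.1057, 0.0923]
tcp_rot: [180.0, 0.0, 44.3]
ft_force: [0.5, 3.0, 1.0]
width: -0.0002
grasp_force: 1.1
```

```bash
python3 - <<'E'
from h import *
np.set_printoptions(precision=4,suppress=True)
im=snap('wrist','w3');cv2.imwrite('pics/w3c.png',cv2.resize(im[120:400,220:520,::-1],None,fx=2,fy=2))
for n,z in dict(spindle=0,handle_grip=.07,selector_tip=.1).items():
    for d in r.place_of('wrist',n)[:2]: print(n,round(d['conf'],2),d['position'],atz('wrist',*d['position'],z))
E
```

```text
handle_grip 0.75 [140.6, 341.4] [0.5725 0.1485 0.07  ]
selector_tip 0.95 [314.6, 360.6] [0.5282 0.0949 0.1   ]
```

View pics/w3c.png

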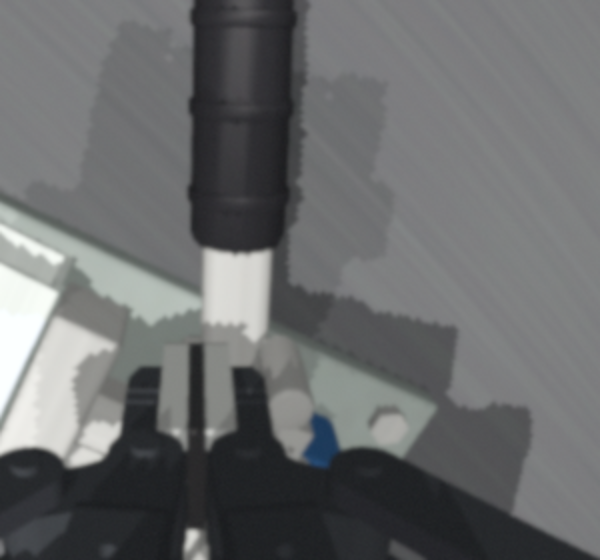

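Request:
carry_out([
  {"offset":[0,0.006,0],"yaw":0},
  {"offset":[0,0.012,0],"yaw":0},
  {"offset":[0,0.017,0],"yaw":0},
  {"offset":[0,0.017,0],"yaw":0},
])

```text
t: 5.98
tcp_pos: [0.5178, 0.1019, 0.0921]
tcp_rot: [-180.0, 0.1, 44.3]
ft_force: [-4.3, 1.8, 2.1]
width: 0.0002
grasp_force: 2.0
```

Request:
carry_out([
  {"offset":[0,-0.03,0],"yaw":0},
  {"offset":[0,-0.06,0],"yaw":0},
  {"offset":[0,-0.06,-0.1],"yaw":0},
  {"offset":[0,-0.06,-0.25],"yaw":0},
  {"offset":[0,-0.06,-0.25],"yaw":0},
  {"offset":[0,-0.06,-0.25],"yaw":0},
])

```text
t: 6.48
tcp_pos: [0.5078, 0.1164, 0.17]
tcp_rot: [179.8, -0.3, 44.3]
ft_force: [0.0, -1.4, -0.7]
width: 0.0002
grasp_force: 0.0
```

```bash
python3 - <<'E'
from h import *
np.set_printoptions(precision=4,suppress=True)
im=snap('wrist','w4')
s=r.sense();print(s['t'],s['tcp_pos'],s['tcp_rot'],s['ft_force'])
for n,z in dict(spindle=0,handle_grip=.07,selector_tip=.1).items():
    for d in r.place_of('wrist',n)[:2]: print(n,round(d['conf'],2),d['position'],atz('wrist',*d['position'],z))
print(go(.5715,.149,.13,44))
E
```

```text
6.5333 [0.5064 0.1158 0.1682] [179.8899  -0.1194  44.3013] [-0.1071 -0.0211  0.1902]
handle_grip 0.64 [398.5, 615.4] [ 0.61   -0.2756  0.07  ]
handle_grip 0.58 [141.5, 366.7] [0.5745 0.1405 0.07  ]
selector_tip 0.97 [257.0, 374.9] [0.5283 0.091  0.1   ]
([0.2381, 0.0746, 0.1196], np.float64(0.0017), 'rows', np.float64(2.0))
```

```bash
python3 - <<'E'
from h import *
print(go(.5763,.1422,.13,41.5),go(.5763,.1422,.056,41.5))
E
```

```text
([0.2338, 0.102, 0.1196], np.float64(0.0156), 'rows', np.float64(2.0)) ([0.2343, 0.1022, 0.3663], np.float64(0.0156), 'rows', np.float64(3.2))
```

Request:
carry_out([
  {"offset":[0.235,0.102,0.05],"yaw":0.016},
  {"offset":[0.235,0.102,0.05],"yaw":0.016},
  {"offset":[0.235,0.102,0.05],"yaw":0.016},
  {"offset":[0.235,0.102,0.05],"yaw":0.016},
  {"offset":[0.235,0.102,0.12],"yaw":0.016},
  {"offset":[0.235,0.102,0.2],"yaw":0.016},
  {"offset":[0.235,0.102,0.28],"yaw":0.016},
  {"offset":[0.235,0.102,0.36],"yaw":0.016},
  {"offset":[0.235,0.102,0.366],"yaw":0.016},
  {"offset":[0.235,0.102,0.366],"yaw":0.016},
], fingers=0.55)

```text
t: 7.52
tcp_pos: [0.5755, 0.142, 0.0562]
tcp_rot: [-179.9, 0.2, 41.4]
ft_force: [-0.5, 0.5, 0.2]
width: 0.047
grasp_force: 0.0
```

```bash
cat > arc.py <<'E'
import sys
from h import *
from scipy.spatial.transform import Rotation as S
# arc rows: TCP on circle of radius .14 about spindle; args: start deg, end deg, step deg, lead mm
C=np.array([.471,.0505]);s=r.sense()
a0,a1,n,z=[float(v) for v in sys.argv[1:5]]
p0=s["tcp_pos"];R=Rot(s["tcp_rot"]);y0=s["tcp_rot"][2]
print("t",s["t"],"F",np.round(s["ft_force"],1),"tcp ang",np.degrees(np.arctan2(p0[1]-C[1],p0[0]-C[0])),"r",np.hypot(*(p0[:2]-C)),"yaw",y0,"z",p0[2])
for a in np.linspace(a0,a1,int(n)+1)[1:]:
    t=np.radians(a);p=np.r_[C+.14*np.array([np.cos(t),np.sin(t)]),z]
    d=R.T@(p-p0)/.3
    print('{"offset": [%.3f, %.3f, %.3f], "yaw": %.3f},'%(*d,-((a-y0+180)%360-180)/180),end=" ")
print()
E
python3 arc.py 41 -5 10 .056
```

```text
t 7.5167 F [-0.5  0.5  0.2] tcp ang 41.217325593617254 r 0.13887562870176542 yaw 41.430494054431236 z 0.056172023271301066
{"offset": [0.002, 0.039, 0.000], "yaw": 0.028}, {"offset": [-0.003, 0.076, 0.000], "yaw": 0.054}, {"offset": [-0.011, 0.113, 0.000], "yaw": 0.079}, {"offset": [-0.021, 0.149, 0.000], "yaw": 0.105}, {"offset": [-0.035, 0.184, 0.000], "yaw": 0.130}, {"offset": [-0.051, 0.218, 0.000], "yaw": 0.156}, {"offset": [-0.070, 0.250, 0.000], "yaw": 0.181}, {"offset": [-0.091, 0.281, 0.000], "yaw": 0.207}, {"offset": [-0.115, 0.310, 0.000], "yaw": 0.232}, {"offset": [-0.141, 0.336, 0.001], "yaw": 0.258},
```

Request:
carry_out([
  {"offset":[0.002,0.039,0],"yaw":0.028},
  {"offset":[-0.003,0.076,0],"yaw":0.054},
  {"offset":[-0.011,0.113,0],"yaw":0.079},
  {"offset":[-0.021,0.149,0],"yaw":0.105},
  {"offset":[-0.035,0.184,0],"yaw":0.13},
  {"offset":[-0.051,0.218,0],"yaw":0.156},
  {"offset":[-0.07,0.25,0],"yaw":0.181},
  {"offset":[-0.091,0.281,0],"yaw":0.207},
  {"offset":[-0.115,0.31,0],"yaw":0.232},
  {"offset":[-0.115,0.31,0],"yaw":0.232},
])

```text
t: 8.35
tcp_pos: [0.6135, 0.0499, 0.0591]
tcp_rot: [-179.9, -0.1, -0.6]
ft_force: [0.1, 1.4, -1.1]
width: 0.047
grasp_force: 0.9
```

```bash
python3 arc.py 0 -20 8 .056
```

```text
t 8.35 F [ 0.1  1.4 -1.1] tcp ang -0.23237393052050906 r 0.14253108279162 yaw -0.5687444749350792 z 0.05905860325803633
{"offset": [-0.009, 0.019, 0.010], "yaw": 0.011}, {"offset": [-0.010, 0.039, 0.010], "yaw": 0.025}, {"offset": [-0.012, 0.059, 0.010], "yaw": 0.039}, {"offset": [-0.015, 0.079, 0.010], "yaw": 0.052}, {"offset": [-0.019, 0.099, 0.010], "yaw": 0.066}, {"offset": [-0.023, 0.119, 0.010], "yaw": 0.080}, {"offset": [-0.029, 0.139, 0.010], "yaw": 0.094}, {"offset": [-0.035, 0.158, 0.010], "yaw": 0.108},
```

Request:
carry_out([
  {"offset":[-0.009,0.019,0.01],"yaw":0.011},
  {"offset":[-0.01,0.039,0.01],"yaw":0.025},
  {"offset":[-0.012,0.059,0.01],"yaw":0.039},
])

```text
t: 8.6
tcp_pos: [0.6111, 0.036, 0.0565]
tcp_rot: [-179.7, -0.2, -7.3]
ft_force: [0.2, 6.7, 1.2]
width: 0.0468
grasp_force: 3.2
```

```bash
python3 - <<'E'
from h import *
np.set_printoptions(precision=4,suppress=True)
im=snap('wrist','w5')
for n,z in dict(spindle=0,handle_grip=.07,selector_tip=.1,jaw=0,tube=.012).items():
    for d in r.place_of('wrist',n)[:2]: print(n,round(d['conf'],2),d['position'],atz('wrist',*d['position'],z))
E
python3 arc.py -8 -28 8 .056
```

```text
handle_grip 0.76 [329.3, 290.4] [0.6103 0.0464 0.07  ]
t 8.9 F [1.6 5.8 1.8] tcp ang -6.788937839622434 r 0.1404762839887553 yaw -7.230489625305354 z 0.05549965791780542
{"offset": [-0.002, 0.030, -0.002], "yaw": 0.018}, {"offset": [-0.004, 0.051, -0.002], "yaw": 0.032}, {"offset": [-0.006, 0.071, -0.002], "yaw": 0.046}, {"offset": [-0.010, 0.091, -0.002], "yaw": 0.060}, {"offset": [-0.014, 0.111, -0.002], "yaw": 0.074}, {"offset": [-0.019, 0.130, -0.002], "yaw": 0.088}, {"offset": [-0.025, 0.150, -0.002], "yaw": 0.101}, {"offset": [-0.032, 0.169, -0.002], "yaw": 0.115},
```

View pics/w5.png

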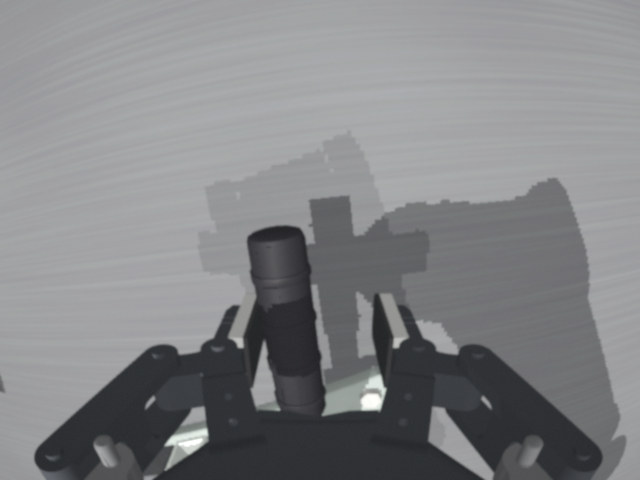

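Request:
carry_out([
  {"offset":[-0.002,0.03,-0.002],"yaw":0.018},
  {"offset":[-0.004,0.051,-0.002],"yaw":0.032},
  {"offset":[-0.006,0.071,-0.002],"yaw":0.046},
  {"offset":[-0.006,0.071,-0.002],"yaw":0.046},
])

```text
t: 9.23
tcp_pos: [0.6059, 0.0112, 0.0556]
tcp_rot: [-180.0, -0.1, -15.7]
ft_force: [1.8, 2.5, 1.3]
width: 0.0471
grasp_force: 1.5
```

```bash
python3 arc.py -15 -35 10 .056
```

```text
t 9.2333 F [1.8 2.5 1.3] tcp ang -16.23015588968738 r 0.14051588175971497 yaw -15.729603944145248 z 0.05564528456074241
{"offset": [-0.002, 0.006, -0.001], "yaw": 0.007}, {"offset": [-0.002, 0.023, -0.001], "yaw": 0.018}, {"offset": [-0.004, 0.039, -0.001], "yaw": 0.029}, {"offset": [-0.005, 0.055, -0.001], "yaw": 0.040}, {"offset": [-0.008, 0.071, -0.001], "yaw": 0.052}, {"offset": [-0.011, 0.087, -0.001], "yaw": 0.063}, {"offset": [-0.014, 0.103, -0.001], "yaw": 0.074}, {"offset": [-0.018, 0.119, -0.001], "yaw": 0.085}, {"offset": [-0.023, 0.134, -0.001], "yaw": 0.096}, {"offset": [-0.028, 0.150, -0.001], "yaw": 0.107},
```

Request:
carry_out([
  {"offset":[-0.002,0.023,-0.001],"yaw":0.018},
  {"offset":[-0.004,0.039,-0.001],"yaw":0.029},
  {"offset":[-0.005,0.055,-0.001],"yaw":0.04},
  {"offset":[-0.008,0.071,-0.001],"yaw":0.052},
])

```text
t: 9.57
tcp_pos: [0.5984, -0.0071, 0.0558]
tcp_rot: [-179.9, -0.1, -24.9]
ft_force: [3.9, 4.6, -0.5]
width: 0.0471
grasp_force: 3.2
```

```bash
python3 arc.py -25 -43 6 .056
```

```text
t 9.5667 F [ 3.9  4.6 -0.5] tcp ang -24.3158495162844 r 0.13982326357445188 yaw -24.93771804685009 z 0.05579516418539808
{"offset": [-0.000, 0.030, -0.001], "yaw": 0.017}, {"offset": [-0.002, 0.054, -0.001], "yaw": 0.034}, {"offset": [-0.005, 0.079, -0.001], "yaw": 0.050}, {"offset": [-0.010, 0.103, -0.001], "yaw": 0.067}, {"offset": [-0.015, 0.126, -0.001], "yaw": 0.084}, {"offset": [-0.022, 0.150, -0.001], "yaw": 0.100},
```

Request:
carry_out([
  {"offset":[0,0.03,-0.001],"yaw":0.017},
  {"offset":[-0.002,0.054,-0.001],"yaw":0.034},
  {"offset":[-0.005,0.079,-0.001],"yaw":0.05},
  {"offset":[-0.01,0.103,-0.001],"yaw":0.067},
])

```text
t: 9.9
tcp_pos: [0.5828, -0.0337, 0.056]
tcp_rot: [-179.8, -0.1, -37.0]
ft_force: [6.4, 7.5, -5.0]
width: 0.0469
grasp_force: 5.3
```

```bash
python3 - <<'E'
from h import *
np.set_printoptions(precision=4,suppress=True)
for cam in ('wrist','scene','side'):
  snap(cam,cam+'6')
  for n,z in dict(handle_grip=.07,selector_tip=.1,jaw=0,tube=.012).items():
    for d in r.place_of(cam,n)[:3]: print(cam,n,round(d['conf'],2),d['position'],atz(cam,*d['position'],z))
a=cv2.imread('pics/scene6.png')[220:340,280:460];b=cv2.imread('pics/side6.png')[230:350,240:420]
cv2.imwrite('pics/c6.png',cv2.resize(np.hstack([a,b]),None,fx=2.2,fy=2.2))
E
python3 arc.py -37 -43 3 .056
```

```text
wrist handle_grip 0.75 [329.9, 289.8] [ 0.5874 -0.0231  0.07  ]
wrist selector_tip 0.48 [422.1, 10.8] [0.6361 0.1364 0.1   ]
scene handle_grip 0.65 [281.0, 289.1] [ 0.5826 -0.0225  0.07  ]
scene selector_tip 0.7 [261.0, 315.7] [0.5274 0.0078 0.1   ]
scene selector_tip 0.39 [184.6, 208.5] [ 0.4843 -0.302   0.1   ]
scene selector_tip 0.28 [275.6, 350.8] [0.5189 0.0866 0.1   ]
scene jaw 0.61 [276.0, 347.8] [0.4685 0.0578 0.    ]
scene jaw 0.47 [279.2, 387.8] [0.4281 0.1367 0.    ]
scene tube 0.94 [279.9, 387.7] [0.4367 0.1395 0.012 ]
scene tube 0.58 [250.7, 434.4] [0.3127 0.1928 0.012 ]
side handle_grip 0.81 [241.6, 267.7] [ 0.5802 -0.0272  0.07  ]
side selector_tip 0.65 [240.9, 292.6] [0.5235 0.0166 0.1   ]
side jaw 0.87 [295.4, 318.2] [0.4707 0.0642 0.    ]
side tube 0.91 [339.7, 407.2] [0.308  0.2029 0.012 ]
side tube 0.79 [385.8, 344.1] [0.422  0.3132 0.012 ]
side tube 0.64 [316.8, 338.6] [0.43   0.1438 0.012 ]
t 10.65 F [ 5.1  3.5 -2.3] tcp ang -37.22451285279181 r 0.14004933970325714 yaw -36.91669838293353 z 0.05590306375030078
{"offset": [-0.000, 0.014, -0.000], "yaw": 0.012}, {"offset": [-0.001, 0.031, -0.000], "yaw": 0.023}, {"offset": [-0.003, 0.047, -0.000], "yaw": 0.034},
```

View pics/c6.png

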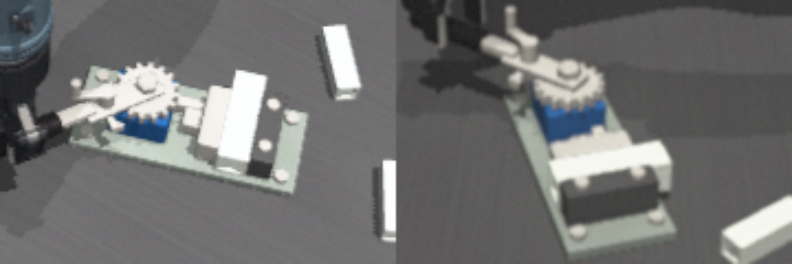

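Request:
carry_out([
  {"offset":[0,0.014,0],"yaw":0.012},
  {"offset":[-0.001,0.025,0],"yaw":0.019},
  {"offset":[-0.002,0.035,0],"yaw":0.026},
  {"offset":[-0.002,0.035,0],"yaw":0.026},
  {"offset":[-0.002,0.035,0],"yaw":0.026},
])

```text
t: 11.07
tcp_pos: [0.5771, -0.0401, 0.056]
tcp_rot: [-179.7, -0.1, -41.5]
ft_force: [8.8, 7.9, -7.2]
width: 0.0467
grasp_force: 5.8
```

```bash
python3 arc.py -40 20 10 .056
```

```text
t 11.0667 F [ 8.8  7.9 -7.2] tcp ang -40.49989899953888 r 0.1395678123967056 yaw -41.500180834763945 z 0.05595156700141514
{"offset": [-0.002, -0.053, 0.000], "yaw": -0.042}, {"offset": [-0.011, -0.101, 0.000], "yaw": -0.075}, {"offset": [-0.025, -0.148, 0.001], "yaw": -0.108}, {"offset": [-0.044, -0.193, 0.001], "yaw": -0.142}, {"offset": [-0.067, -0.236, 0.001], "yaw": -0.175}, {"offset": [-0.095, -0.276, 0.001], "yaw": -0.208}, {"offset": [-0.127, -0.313, 0.001], "yaw": -0.242}, {"offset": [-0.162, -0.347, 0.001], "yaw": -0.275}, {"offset": [-0.201, -0.376, 0.001], "yaw": -0.308}, {"offset": [-0.242, -0.402, 0.001], "yaw": -0.342},
```

Request:
carry_out([
  {"offset":[-0.002,-0.053,0],"yaw":-0.042},
  {"offset":[-0.011,-0.101,0],"yaw":-0.075},
  {"offset":[-0.025,-0.148,0],"yaw":-0.108},
  {"offset":[-0.044,-0.193,0],"yaw":-0.142},
  {"offset":[-0.067,-0.236,0],"yaw":-0.175},
  {"offset":[-0.095,-0.276,0],"yaw":-0.208},
  {"offset":[-0.127,-0.313,0],"yaw":-0.242},
  {"offset":[-0.162,-0.347,0],"yaw":-0.275},
  {"offset":[-0.201,-0.376,0],"yaw":-0.308},
  {"offset":[-0.242,-0.402,0],"yaw":-0.342},
])

```text
t: 11.9
tcp_pos: [0.6011, 0.0931, 0.0555]
tcp_rot: [179.8, 0.0, 20.1]
ft_force: [2.6, -2.6, -0.6]
width: 0.0467
grasp_force: 1.3
```

```bash
python3 arc.py 20 0 6 .056
```

```text
t 11.9 F [ 2.6 -2.6 -0.6] tcp ang 18.148460795211246 r 0.13686459203052218 yaw 20.110340001444918 z 0.05548678521465511
{"offset": [0.010, 0.012, -0.002], "yaw": 0.019}, {"offset": [0.007, 0.039, -0.002], "yaw": 0.038}, {"offset": [0.003, 0.066, -0.001], "yaw": 0.056}, {"offset": [-0.002, 0.093, -0.001], "yaw": 0.075}, {"offset": [-0.009, 0.119, -0.001], "yaw": 0.093}, {"offset": [-0.018, 0.145, -0.001], "yaw": 0.112},
```

Request:
carry_out([
  {"offset":[0.01,0.012,-0.002],"yaw":0.019},
  {"offset":[0.007,0.039,-0.002],"yaw":0.038},
  {"offset":[0.003,0.066,-0.001],"yaw":0.056},
  {"offset":[-0.002,0.093,-0.001],"yaw":0.075},
  {"offset":[-0.009,0.119,-0.001],"yaw":0.093},
  {"offset":[-0.009,0.119,-0.001],"yaw":0.093},
  {"offset":[-0.009,0.119,-0.001],"yaw":0.093},
])

```text
t: 12.48
tcp_pos: [0.6095, 0.0595, 0.0557]
tcp_rot: [179.9, 0.1, 3.2]
ft_force: [0.3, -0.2, -0.5]
width: 0.0469
grasp_force: 0.0
```

```bash
python3 arc.py 3 -17 10 .056
```

```text
t 12.4833 F [ 0.3 -0.2 -0.5] tcp ang 3.7114457664121283 r 0.138832234729262 yaw 3.1610006822873022 z 0.05568776595288326
{"offset": [0.004, 0.022, -0.001], "yaw": 0.012}, {"offset": [0.003, 0.038, -0.001], "yaw": 0.023}, {"offset": [0.001, 0.055, -0.001], "yaw": 0.034}, {"offset": [-0.001, 0.071, -0.001], "yaw": 0.045}, {"offset": [-0.003, 0.087, -0.001], "yaw": 0.056}, {"offset": [-0.007, 0.103, -0.001], "yaw": 0.068}, {"offset": [-0.010, 0.119, -0.001], "yaw": 0.079}, {"offset": [-0.015, 0.134, -0.001], "yaw": 0.090}, {"offset": [-0.019, 0.150, -0.001], "yaw": 0.101}, {"offset": [-0.025, 0.165, -0.001], "yaw": 0.112},
```

Request:
carry_out([
  {"offset":[0.004,0.022,-0.001],"yaw":0.012},
  {"offset":[0.003,0.038,-0.001],"yaw":0.023},
  {"offset":[0.001,0.055,-0.001],"yaw":0.034},
])

```text
t: 12.73
tcp_pos: [0.6108, 0.0444, 0.0561]
tcp_rot: [-180.0, 0.1, -3.2]
ft_force: [-1.5, 1.7, -1.2]
width: 0.0471
grasp_force: 1.0
```

```bash
python3 arc.py -3 -23 10 .056
```

```text
t 12.7333 F [-1.5  1.7 -1.2] tcp ang -2.4927832206143608 r 0.1399518537873396 yaw -3.170707478836251 z 0.05608447079350938
{"offset": [-0.000, 0.020, 0.000], "yaw": 0.010}, {"offset": [-0.001, 0.037, 0.000], "yaw": 0.021}, {"offset": [-0.002, 0.053, 0.000], "yaw": 0.032}, {"offset": [-0.004, 0.069, 0.000], "yaw": 0.043}, {"offset": [-0.007, 0.085, 0.000], "yaw": 0.055}, {"offset": [-0.010, 0.101, 0.000], "yaw": 0.066}, {"offset": [-0.013, 0.117, 0.000], "yaw": 0.077}, {"offset": [-0.018, 0.133, 0.000], "yaw": 0.088}, {"offset": [-0.022, 0.148, 0.000], "yaw": 0.099}, {"offset": [-0.027, 0.164, 0.000], "yaw": 0.110},
```

Request:
carry_out([
  {"offset":[0,0.02,0],"yaw":0.01},
  {"offset":[-0.001,0.037,0],"yaw":0.021},
  {"offset":[-0.002,0.053,0],"yaw":0.032},
])

```text
t: 12.98
tcp_pos: [0.6096, 0.0279, 0.0563]
tcp_rot: [180.0, 0.0, -9.0]
ft_force: [-0.7, 2.2, -0.4]
width: 0.0473
grasp_force: 1.0
```

```bash
python3 arc.py -9 -29 10 .056
```

```text
t 12.9833 F [-0.7  2.2 -0.4] tcp ang -9.26888436854639 r 0.14043339870745908 yaw -9.000710420149602 z 0.056265348352388285
{"offset": [-0.002, 0.014, 0.001], "yaw": 0.011}, {"offset": [-0.003, 0.030, 0.001], "yaw": 0.022}, {"offset": [-0.004, 0.047, 0.001], "yaw": 0.033}, {"offset": [-0.006, 0.063, 0.001], "yaw": 0.044}, {"offset": [-0.009, 0.079, 0.001], "yaw": 0.056}, {"offset": [-0.012, 0.095, 0.001], "yaw": 0.067}, {"offset": [-0.015, 0.111, 0.001], "yaw": 0.078}, {"offset": [-0.020, 0.126, 0.001], "yaw": 0.089}, {"offset": [-0.024, 0.142, 0.001], "yaw": 0.100}, {"offset": [-0.030, 0.157, 0.001], "yaw": 0.111},
```

Request:
carry_out([
  {"offset":[-0.002,0.014,0.001],"yaw":0.011},
  {"offset":[-0.003,0.03,0.001],"yaw":0.022},
  {"offset":[-0.003,0.03,0.001],"yaw":0.022},
])

```text
t: 13.23
tcp_pos: [0.6078, 0.0201, 0.0562]
tcp_rot: [-179.9, -0.0, -13.0]
ft_force: [0.3, 3.6, -1.0]
width: 0.0469
grasp_force: 1.7
```

```bash
python3 arc.py -13 -23 10 .056
```

```text
t 13.2333 F [ 0.3  3.6 -1. ] tcp ang -12.538397001686066 r 0.1401321003494844 yaw -12.953246334111551 z 0.05620451046591281
{"offset": [-0.001, 0.012, 0.001], "yaw": 0.006}, {"offset": [-0.001, 0.020, 0.001], "yaw": 0.011}, {"offset": [-0.001, 0.028, 0.001], "yaw": 0.017}, {"offset": [-0.002, 0.036, 0.001], "yaw": 0.022}, {"offset": [-0.002, 0.044, 0.001], "yaw": 0.028}, {"offset": [-0.003, 0.053, 0.001], "yaw": 0.034}, {"offset": [-0.004, 0.061, 0.001], "yaw": 0.039}, {"offset": [-0.005, 0.069, 0.001], "yaw": 0.045}, {"offset": [-0.006, 0.077, 0.001], "yaw": 0.050}, {"offset": [-0.008, 0.085, 0.001], "yaw": 0.056},
```

Force is rising; smaller steps.

Request:
carry_out([
  {"offset":[-0.001,0.012,0.001],"yaw":0.006},
  {"offset":[-0.001,0.02,0.001],"yaw":0.011},
  {"offset":[-0.001,0.02,0.001],"yaw":0.011},
  {"offset":[-0.001,0.02,0.001],"yaw":0.011},
])

```text
t: 13.57
tcp_pos: [0.6068, 0.0164, 0.0561]
tcp_rot: [-179.8, -0.1, -14.7]
ft_force: [0.7, 6.2, -2.4]
width: 0.0468
grasp_force: 3.6
```

```bash
python3 arc.py -15 -25 10 .056
```

```text
t 13.5667 F [ 0.7  6.2 -2.4] tcp ang -14.097694083467497 r 0.14004216915238157 yaw -14.713862018804283 z 0.056142924467813396
{"offset": [-0.000, 0.015, 0.000], "yaw": 0.007}, {"offset": [-0.000, 0.024, 0.000], "yaw": 0.013}, {"offset": [-0.001, 0.032, 0.000], "yaw": 0.018}, {"offset": [-0.001, 0.040, 0.000], "yaw": 0.024}, {"offset": [-0.002, 0.048, 0.000], "yaw": 0.029}, {"offset": [-0.003, 0.056, 0.000], "yaw": 0.035}, {"offset": [-0.004, 0.064, 0.000], "yaw": 0.040}, {"offset": [-0.005, 0.072, 0.000], "yaw": 0.046}, {"offset": [-0.006, 0.080, 0.000], "yaw": 0.052}, {"offset": [-0.008, 0.088, 0.000], "yaw": 0.057},
```

Request:
carry_out([
  {"offset":[0,0.008,0],"yaw":0.005},
  {"offset":[0,0.014,0],"yaw":0.009},
  {"offset":[0,0.014,0],"yaw":0.009},
  {"offset":[0,0.014,0],"yaw":0.009},
])

```text
t: 13.9
tcp_pos: [0.6059, 0.0135, 0.0561]
tcp_rot: [-179.8, -0.1, -16.3]
ft_force: [2.2, 9.3, -1.3]
width: 0.0469
grasp_force: 4.7
```

Request:
carry_out([
  {"offset":[0,0.004,0],"yaw":0.003},
  {"offset":[0,0.008,0],"yaw":0.006},
  {"offset":[0,0.008,0],"yaw":0.006},
  {"offset":[0,0.008,0],"yaw":0.006},
])

```text
t: 14.23
tcp_pos: [0.6053, 0.012, 0.0561]
tcp_rot: [-179.7, -0.1, -17.3]
ft_force: [2.3, 10.7, -2.6]
width: 0.047
grasp_force: 5.5
```

Request:
carry_out([
  {"offset":[0,0.004,0],"yaw":0.003},
  {"offset":[0,0.009,0],"yaw":0.006},
  {"offset":[0,0.009,0],"yaw":0.006},
  {"offset":[0,0.009,0],"yaw":0.006},
])

```text
t: 14.57
tcp_pos: [0.6047, 0.0099, 0.0561]
tcp_rot: [-179.7, -0.1, -18.4]
ft_force: [3.2, 11.2, -3.0]
width: 0.047
grasp_force: 6.0
```

Request:
carry_out([
  {"offset":[0,0.004,0],"yaw":0.003},
  {"offset":[0,0.009,0],"yaw":0.006},
  {"offset":[0,0.009,0],"yaw":0.006},
  {"offset":[0,0.009,0],"yaw":0.006},
])

```text
t: 14.9
tcp_pos: [0.6039, 0.0078, 0.0561]
tcp_rot: [-179.6, -0.1, -19.4]
ft_force: [2.3, 12.3, -3.8]
width: 0.0466
grasp_force: 6.5
```

Request:
carry_out([
  {"offset":[0,0.006,0],"yaw":0.004},
  {"offset":[0,0.006,0],"yaw":0.004},
  {"offset":[0,0.006,0],"yaw":0.004},
])

```text
t: 15.15
tcp_pos: [0.6034, 0.0064, 0.0561]
tcp_rot: [-179.6, -0.1, -20.2]
ft_force: [2.8, 13.1, -4.4]
width: 0.047
grasp_force: 6.8
```

Request:
carry_out([
  {"offset":[0,-0.02,0],"yaw":0},
  {"offset":[0,-0.045,0],"yaw":0},
  {"offset":[0,-0.045,0],"yaw":0},
  {"offset":[0,-0.045,-0.06],"yaw":0},
  {"offset":[0,-0.045,-0.15],"yaw":0},
  {"offset":[0,-0.045,-0.25],"yaw":0},
  {"offset":[0,-0.045,-0.35],"yaw":0},
  {"offset":[0,-0.045,-0.4],"yaw":0},
  {"offset":[0,-0.045,-0.4],"yaw":0},
])

```text
t: 15.9
tcp_pos: [0.6096, 0.0122, 0.1803]
tcp_rot: [-179.9, -0.4, -20.5]
ft_force: [0.7, -0.7, -0.4]
width: 0.0471
grasp_force: 0.0
```

```bash
python3 - <<'E'
from h import *
np.set_printoptions(precision=4,suppress=True)
s=r.sense();print(s['t'],s['tcp_pos'],s['ft_force'])
for cam in ('wrist','scene','side'):
  snap(cam,cam+'7')
  for n,z in dict(handle_grip=.07,selector_tip=.1,jaw=0,tube=.012).items():
    for d in r.place_of(cam,n)[:2]: print(cam,n,round(d['conf'],2),d['position'],atz(cam,*d['position'],z))
a=cv2.imread('pics/scene7.png')[200:340,270:450];b=cv2.imread('pics/side7.png')[220:360,230:410]
cv2.imwrite('pics/c7.png',cv2.resize(np.hstack([a,b]),None,fx=2.2,fy=2.2))
E
```

```text
15.9 [0.6096 0.0122 0.1803] [ 0.6702 -0.7448 -0.435 ]
wrist handle_grip 0.76 [245.1, 287.5] [0.6083 0.0359 0.07  ]
wrist selector_tip 0.78 [345.6, 322.0] [0.5388 0.0355 0.1   ]
wrist tube 0.39 [404.2, 267.6] [0.426  0.1394 0.012 ]
scene handle_grip 0.71 [301.1, 306.1] [0.6037 0.0325 0.07  ]
scene selector_tip 0.49 [271.7, 324.4] [0.5398 0.0364 0.1   ]
scene selector_tip 0.36 [283.8, 392.6] [0.4903 0.1674 0.1   ]
scene jaw 0.93 [271.0, 346.6] [0.4587 0.049  0.    ]
scene tube 0.7 [275.0, 386.7] [0.4269 0.1318 0.012 ]
scene tube 0.68 [310.2, 456.8] [0.4239 0.2985 0.012 ]
side handle_grip 0.56 [257.6, 249.7] [0.6098 0.0345 0.07  ]
side handle_grip 0.36 [320.7, 335.0] [0.4376 0.2227 0.07  ]
side selector_tip 0.64 [247.6, 282.3] [0.542  0.0421 0.1   ]
side selector_tip 0.39 [199.5, 341.6] [ 0.423  -0.1667  0.1   ]
side jaw 0.89 [293.4, 320.6] [0.466  0.0575 0.    ]
side tube 0.86 [383.6, 345.9] [0.4191 0.3085 0.012 ]
side tube 0.73 [341.9, 405.2] [0.3123 0.2087 0.012 ]
```

View pics/c7.png

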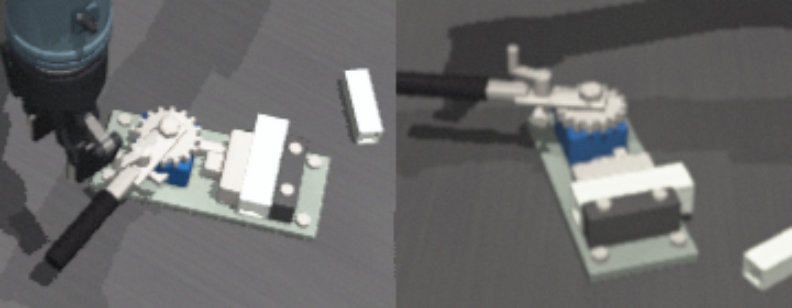

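```bash
python3 -c "
from plant import r
print(r.job_done())"
```

```text
the job is handed in; nothing more can be done
None
```

I threw the selector to the tightening side, tightened the ratchet in two strokes to about 13 N at the grip, let go with the robot clear, and handed the job in. The last pictures show the tube between jaw and stop, but the verdict was not reported and I could not measure the clamping force left after the handle sprang back a few degrees on release.

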